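# Mark and count a leather tag at the shoemaker's bench

### The job

A leather tag lies ready in the hand stamp with the yellow knob: with closed fingertips, gently press the yellow knob well down, keep it down for a full second and let it come right up again, then tap the green button of the white tally counter right down to count the tag, and withdraw. Nothing is to be gripped, lifted or shifted; do not touch the blue-knobbed or brown-knobbed stamps or the clutter on the bench, and do not press the counter's red reset button.

Things in the scene. Friction and masses are not known exactly. Their poses are not given: they have to be found in the camera images.
- stamp_yellow: sprung hand stamp, yellow knob, loose, 1.2 kg: base 100 (x) x 70 (y) x 14 mm, grey head 78 x 36 mm with its top 64 mm above the bench, flat-topped round knob 36 mm across, top at 100 mm. Origin: centre of the underside, z up; the knob's axis is at x -10 mm. The one to use. Stamps and counter stand in a row in any order
- knob_yellow (a point): centre of the flat top of the yellow knob (36 mm across); moves down with it
- plunger_yellow (a joint): downward travel of the yellow stamp's knob, m: 0 up, 0.014 fully down. A spring returns it: about 2 N to start it moving, 4 N at 4 mm, 7 N at 10 mm, 9 N at the bottom stop
- stamp_blue: sprung hand stamp, blue knob, loose, 1.2 kg: base 100 (x) x 70 (y) x 14 mm, grey head 78 x 36 mm with its top 64 mm above the bench, flat-topped round knob 36 mm across, top at 100 mm. Origin: centre of the underside, z up; the knob's axis is at x -10 mm. Leave alone.
- plunger_blue (a joint): downward travel of the blue stamp's knob, m: 0 up, 0.014 fully down. A spring returns it: about 2 N to start it moving, 4 N at 4 mm, 7 N at 10 mm, 9 N at the bottom stop
- stamp_brown: sprung hand stamp, dark brown wooden knob, loose, 1.2 kg: base 100 (x) x 70 (y) x 14 mm, grey head 78 x 36 mm with its top 64 mm above the bench, flat-topped round knob 36 mm across, top at 100 mm. Origin: centre of the underside, z up; the knob's axis is at x -10 mm. Leave alone.
- plunger_brown (a joint): downward travel of the brown stamp's knob, m: 0 up, 0.014 fully down. A spring returns it: about 2 N to start it moving, 4 N at 4 mm, 7 N at 10 mm, 9 N at the bottom stop
- counter: white tally counter, loose on the bench, 0.6 kg: box 75 (x) x 115 (y) x 45 mm high with a dark window of number wheels on its -x side and two round buttons 26 mm across and 64 mm apart on top. Origin: centre of the underside, z up. Green count button at y +32 mm, red reset button at y -32 mm
- count_top (a point): centre of the flat top of the green count button, 57 mm above the bench, 12 mm proud of the box
- count_button (a joint): downward travel of the green button, m: 0 up, 0.006 fully down at a hard stop; sprung, 1.5 N to start, 4.5 N at the bottom
- reset_top (a point): centre of the flat top of the red reset button, 57 mm above the bench; not to be pressed
- reset_button (a joint): downward travel of the red button, m: 0 up, 0.006 fully down; sprung like the green one
- spool_red: wooden spool of red thread, standing, 34 mm across, 48 mm high; origin at the centre of its underside. Clutter
- spool_white: wooden spool of white thread, standing, 34 mm across, 48 mm high; origin at the centre of its underside. Clutter
- jar: amber glass jar with a steel cap, standing, 64 mm across, 75 mm high; origin at the centre of its underside. Clutter
- hammer: hammer lying flat, 240 mm long along its x axis. Clutter
- awl: awl with a wooden handle lying flat, 170 mm long along its x axis. Clutter
Mind the look-alikes: they are no part of the job. Of the things like the counter, leave any that is purple or turquoise; of the rest the smaller one is meant.

How it is judged:
By the outcome, as a careful person would: the job done as asked, in the order asked, and still so for the second after the job is handed in, with the robot touching nothing.
It also fails if it takes over 48 s, if anything falls off the work surface, if the arm or the gripper's body presses on something with over 40 N, if the wrist force passes 120 N, or if a joint passes its speed limit or range.

### The arm

A 6-joint arm with a two-finger parallel gripper is mounted at the origin on the work surface. World frame = base frame: x ahead of the robot, y to its left, z up, the work surface at z = 0. Lengths are in m, angles in rad, forces in N, time in s.
With the tool pointing down it reaches from about 0.3 to 0.775 m from the base axis. Payload 14.6 kg.
Tool frame: the origin (TCP) lies at the very end of the fingers, on their centre line; the grasp point (between the pads) lies 19 mm behind it; z points along the fingers, y is the line along which they close (so a half turn about z gives the same grasp; the last joint's range is limited). The gripper opens to 94 mm and grips with 3 to 60 N. Pads are 16 mm wide; open, the fingers measure 119 mm over their backs; the gripper's body (75 mm by 177 mm) begins 78 mm behind the grasp point.
Start: joints at [-1.355, 0.3, 1.521, -0, 1.321, -0.067], TCP at [0.153, -0.528, 0.205] pointing down, gripper open.
Joint ranges: [-3.03, 3.03], [-0.79, 2.21], [0.23, 2.52], [-1.04, 4.18], [0, 3.07], [-2.55, 2.55]. Speed limits (rad/s): [2.22, 2.22, 2.57, 3.14, 3.14, 3.14].

### API

Orientations are given as [roll, pitch, yaw] about the fixed x, y, z axes, in that order (R = Rz(yaw) Ry(pitch) Rx(roll)).
In Python, from station import ctrl gives the robot as it stands.
- The arm moves only by the shell command python3 -m pendant 'ROWS' [OPENING] [FORCE]. ROWS is JSON, a list of rows, each a list of 2 entries, a list of its own where there are three numbers: the shift along the world's x, y, z in cm, then the turn about the world's z in rad. A call has 1 to 20 rows; each row shifts and turns the commanded pose from where the row before left it; what a row does not reach is not made up. A row lasts 1/12 s, in which the tool goes at most 41.7 mm and 7.16 degrees, less where a joint would pass 70% of its speed; a pose out of reach is approached as far as the arm can. A call is refused whole if a number of a shift passes 4.17 or a number of a turn 0.125, either way. A call with a gripper value outside its range is refused whole. OPENING is the opening, from 0 (shut) to 1 (fully open), set as the call begins (- or left out, the last holds). The fingers move at their own pace and stop on an object; FORCE is the grip in N (left out, the last holds). Time passes only in rows, so rows that do not move let the fingers close. It gives the time, the measured TCP pose, the force, the opening and the grip force at its end, in the units of the state.
- ctrl.get_obs(): the state, without advancing time (a new reading comes with each control period).
- ctrl.camera(name): name is "side" or "top" or "wrist"; returns a dict with "color" (400x640x3 uint8, red, green, blue), "intrinsics" (3x3 intrinsics, pixels), "camera_from_world" (4x4, takes a point from world to camera coordinates). Camera axes: x right, y down, z forward; pixel columns grow to the right and rows downward; lengths in m; the calibration is good to about 2 mm. A picture is of the moment at which its call begins. There is no depth.
- ctrl.hand_in(): hands the job in; it is judged then, once.
The state is a dict: "time_s": time; "qpos": joint angles; "joint_vel": joint speeds; "tau": joint torques, N m; "ee_pos": TCP position; "eef_rot": TCP orientation; "force": force on the tool from outside, world axes, zero at the start; "moment": the same for the moment, N m; "grip_width": finger opening in m; "grip_force": force on a finger pad.
Only numpy, scipy, OpenCV 4.12 (cv2) and the standard library are available. Lean on these libraries where they do the work, as an engineer would, in place of code of your own. Each camera call takes 0.05 s, during which the arm holds its last target. There are 200 camera calls.

## Working session

There is one attempt and no reset: what is moved stays moved. The work goes in short steps, Python scripts to look and compute and a shell command to move; the robot and the scene stay as the last step left them, time stands still between calls to the robot, and variables do not carry over. Pictures are saved under pics/ and viewed, at most 10 in all, crops included, and the job is handed in when it is done.

```bash
mkdir -p pics
cat > h.py <<'E'
from station import ctrl
import cv2,numpy as np
def snap(n,f):
    c=ctrl.camera(n); cv2.imwrite(f'pics/{f}.png',c['color'][:,:,::-1]); np.savez(f'pics/{f}.npz',K=c['intrinsics'],T=c['camera_from_world']); return c
def at(f,u,v,z):
    d=np.load(f'pics/{f}.npz');K,T=d['K'],d['T'];R,t=T[:3,:3],T[:3,3]
    o=-R.T@t; r=R.T@np.linalg.inv(K)@[u,v,1]; return (o+r*(z-o[2])/r[2]).round(4)
def px(f,p):
    d=np.load(f'pics/{f}.npz');q=d['K']@(d['T'][:3,:3]@np.array(p)+d['T'][:3,3]);return (q[:2]/q[2]).round(1)
E
python3 - <<'E'
from h import *
snap('top','t0');snap('side','s0');o=ctrl.get_obs();print(o['time_s'],o['ee_pos'],o['eef_rot'],o['force'],o['grip_width'])
E
```

```text
0.1 [ 0.15339925 -0.52790996  0.20493766] [-3.14048235e+00 -5.52447960e-05  2.82791652e-01] [-0.60474636  0.07803117  0.04153544] 0.09410428741640832
```

View pics/t0.png

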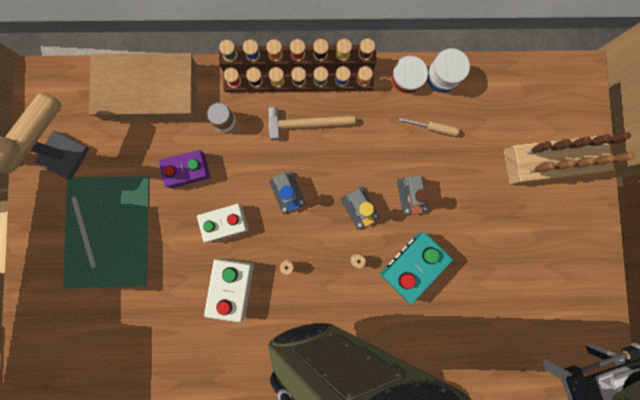

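View pics/s0.png

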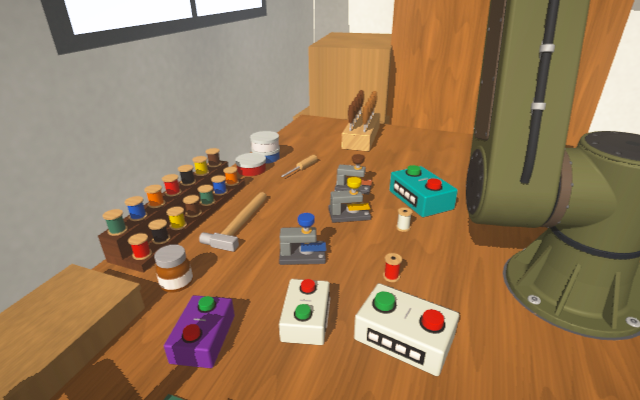

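The top view shows the yellow knob at about (367,209), with blue at (287,192) and brown at (421,197). There are four counter-like boxes: purple (184,169) and turquoise (417,267), both excluded, white small (222,223) and white large (229,290). The small white one fits; its green button is near (209,226). I'll confirm this in a crop.

Run:
```python
from h import *
i=cv2.imread('pics/t0.png')
a=cv2.resize(i[165:330,190:270],None,fx=3.6,fy=3.6,interpolation=cv2.INTER_CUBIC)
b=cv2.resize(i[165:240,330:440],None,fx=4.5,fy=4.5,interpolation=cv2.INTER_CUBIC)
c=np.zeros((max(a.shape[0],b.shape[0]),a.shape[1]+b.shape[1],3),np.uint8);c[:a.shape[0],:a.shape[1]]=a;c[:b.shape[0],a.shape[1]:]=b
cv2.imwrite('pics/c0.png',c)
h=cv2.cvtColor(i,cv2.COLOR_BGR2HSV)
def blob(lo,hi,box):
    x0,y0,x1,y1=box;m=cv2.inRange(h,lo,hi)[y0:y1,x0:x1]
    n,_,s,ce=cv2.connectedComponentsWithStats(m)
    for k in range(1,n):
        if s[k,4]>20: print(s[k],ce[k]+[x0,y0])
        if s[k,4]>60: u,v=ce[k]+[x0,y0]; print(' z.1',at('t0',u,v,.1),'z.057',at('t0',u,v,.057))
print('Y');blob((20,120,90),(35,255,255),(340,185,385,232))
print('G');blob((40,80,40),(90,255,255),(195,205,250,245))
print('R');blob((0,150,80),(6,255,255),(195,205,250,245))
print('G big');blob((40,80,40),(90,255,255),(200,250,255,325))
print('R big');blob((0,150,80),(6,255,255),(200,250,255,325))
```

```text
Y
[ 19  17  15  24 237] [366.70042194 211.91561181]
 z.1 [ 0.4826 -0.117   0.1   ] z.057 [ 0.4849 -0.1235  0.057 ]
G
[ 9 16 10 10 80] [208.5   225.875]
 z.1 [0.4562 0.2762 0.1   ] z.057 [0.4572 0.288  0.057 ]
R
[33 10 10  9 73] [232.24657534 218.98630137]
 z.1 [0.472  0.2178 0.1   ] z.057 [0.4738 0.2269 0.057 ]
G big
[ 23  18  13  14 151] [229.09933775 274.58940397]
 z.1 [0.3361 0.2258 0.1   ] z.057 [0.3315 0.2353 0.057 ]
R big
[ 17  51  13  14 139] [223.26618705 307.46043165]
 z.1 [0.2575 0.24   0.1   ] z.057 [0.2493 0.2502 0.057 ]
```

View pics/c0.png

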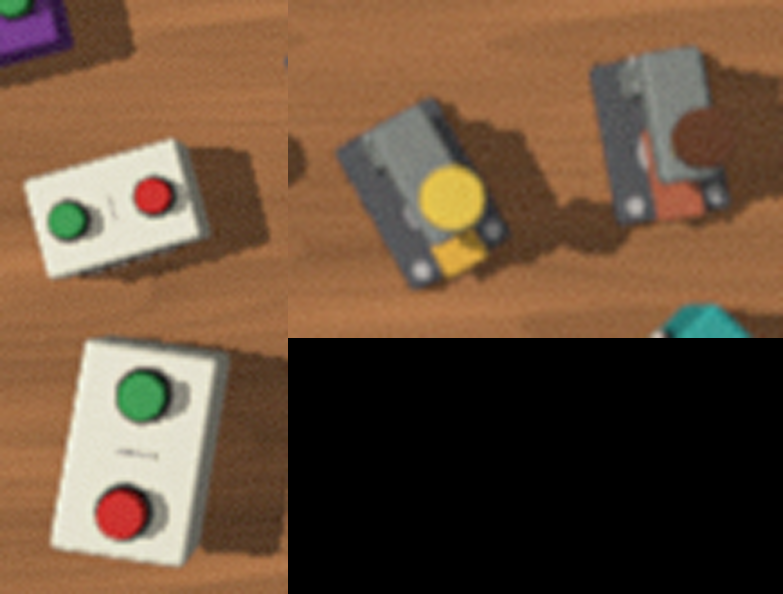

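The crop confirms it: the small white counter's buttons are 63 mm apart (64 given), against about 84 mm on the large one. The flat yellow knob is centred at pixel (366.7,208.8).

```bash
python3 -c "
from h import *
k=at('t0',366.7,208.8,.1);print(k,px('s0',k),px('s0',[.4572,.288,.057]))"
python3 -m pendant '[[[1.2,1.4,0],0],[[2.2,2.7,0],0],[[2.2,2.7,0],0],[[2.2,2.7,0],0],[[2.2,2.7,0],0],[[2.2,2.7,0],0],[[2.2,2.7,0],0],[[2.2,2.7,0],0],[[2.2,2.7,0],0],[[2.2,2.7,0],0],[[2.2,2.7,0],0],[[2.2,2.7,0],0],[[2.2,2.7,0],0],[[2.2,2.7,0],0],[[2.2,2.7,0],0],[[1.5,1.9,0],0],[[0,0,0],0],[[0,0,0],0],[[0,0,0],0]]' 0 10
```

```text
[ 0.4904 -0.1173  0.1   ] [354.1 179. ] [303.  306.8]
time_s: 1.68
ee_pos: [0.4881, -0.1174, 0.2052]
eef_rot: [-3.141, 0.001, 0.283]
force: [-0.1, -0.5, 1.9]
grip_width: 0.0002
grip_force: 0.0
```

```bash
python3 -m pendant '[[[0.2,0,-2],0],[[0,0,-3],0],[[0,0,-2.5],0],[[0,0,-1],0],[[0,0,0],0],[[0,0,0],0]]'
python3 - <<'E'
from h import *
snap('wrist','w1');snap('side','s1');snap('top','t1')
k=[.4904,-.1173,.1]
g=lambda f,c,r:cv2.resize(cv2.imread(f'pics/{f}.png')[max(0,c[1]-r):c[1]+r,max(0,c[0]-r):c[0]+r],(400,400),interpolation=cv2.INTER_CUBIC)
e=ctrl.get_obs()['ee_pos'];print(e,px('s1',e),px('w1',e),px('w1',k))
cv2.imwrite('pics/c1.png',np.hstack([cv2.resize(cv2.imread('pics/w1.png'),(400,400)),g('s1',(355,185),50)]))
E
```

```text
time_s: 2.18
ee_pos: [0.4905, -0.1178, 0.1213]
eef_rot: [3.141, -0.0, 0.282]
force: [-0.2, -0.2, 0.4]
grip_width: 0.0004
grip_force: 0.0
[ 0.49109429 -0.11756638  0.12199951] [354.2 170.9] [316.6 242.9] [316.1 231.4]
```

View pics/c1.png

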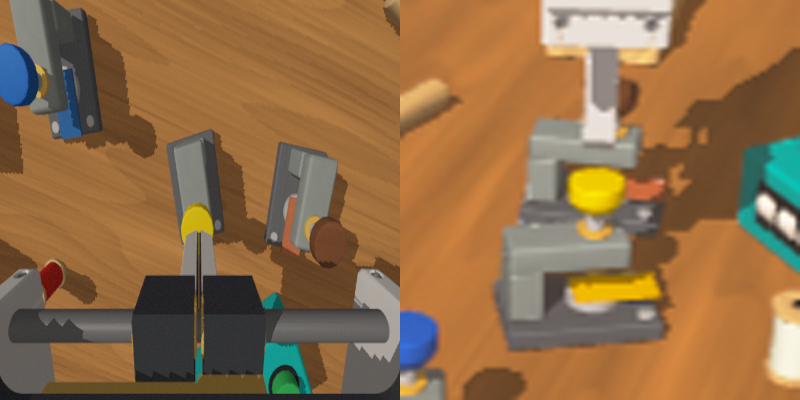

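The wrist and side crops show the fingertips centred over the yellow knob (side crop: fingers x≈600, knob x≈597). Next I press.

```bash
python3 -m pendant '[[[0,0,-1],0],[[0,0,-0.5],0],[[0,0,-0.3],0],[[0,0,-0.3],0],[[0,0,-0.2],0],[[0,0,-0.2],0],[[0,0,-0.2],0],[[0,0,-0.2],0],[[0,0,-0.2],0],[[0,0,0],0],[[0,0,0],0],[[0,0,0],0]]'
```

```text
time_s: 3.33
ee_pos: [0.4904, -0.1171, 0.0897]
eef_rot: [-3.142, 0.0, 0.283]
force: [-4.6, 0.9, 6.9]
grip_width: 0.0004
grip_force: 3.5
```

```bash
python3 -m pendant '[[[0,0,-0.1],0],[[0,0,-0.1],0],[[0,0,0],0],[[0,0,0],0]]'
```

```text
time_s: 3.67
ee_pos: [0.4904, -0.1171, 0.0877]
eef_rot: [-3.142, 0.0, 0.283]
force: [-4.6, 1.7, 8.0]
grip_width: 0.0008
grip_force: 3.9
```

```bash
python3 -m pendant '[[[-0.05,0,-0.1],0],[[0,0,0],0],[[0,0,0],0],[[0,0,0],0]]'; python3 -c "
from h import *
snap('side','s2');snap('top','t2')
f=lambda n:cv2.resize(cv2.imread(f'pics/{n}.png')[145:240,320:415],(400,400),interpolation=cv2.INTER_CUBIC)
cv2.imwrite('pics/c2.png',np.hstack([f('s0'),f('s2')]))"
```

```text
time_s: 4.0
ee_pos: [0.4903, -0.1171, 0.087]
eef_rot: [3.141, -0.001, 0.283]
force: [-2.4, 1.3, 7.9]
grip_width: 0.0006
grip_force: 4.1
```

View pics/c2.png

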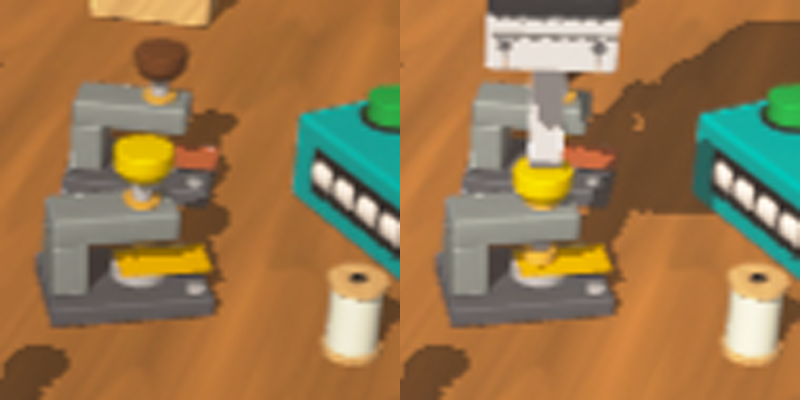

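The picture shows the yellow knob well down onto the tag and the stamp's base in its original place. I'll hold for over a second (16 rows), then rise slowly.

```bash
python3 -m pendant '[[[0,0,0],0],[[0,0,0],0],[[0,0,0],0],[[0,0,0],0],[[0,0,0],0],[[0,0,0],0],[[0,0,0],0],[[0,0,0],0],[[0,0,0],0],[[0,0,0],0],[[0,0,0],0],[[0,0,0],0],[[0,0,0],0],[[0,0,0],0],[[0,0,0],0],[[0,0,0],0]]' && python3 -m pendant '[[[0,0,0.2],0],[[0,0,0.3],0],[[0,0,0.3],0],[[0,0,0.3],0],[[0,0,0.3],0],[[0,0,0.5],0],[[0,0,1],0],[[0,0,2],0],[[0,0,3],0],[[0,0,0],0],[[0,0,0],0],[[0,0,0],0]]'
```

```text
time_s: 5.43
ee_pos: [0.4903, -0.1171, 0.087]
eef_rot: [3.141, -0.001, 0.283]
force: [-2.7, 1.9, 8.3]
grip_width: 0.0007
grip_force: 4.1
time_s: 6.43
ee_pos: [0.4898, -0.1171, 0.1653]
eef_rot: [-3.142, 0.0, 0.283]
force: [-0.2, -0.4, 0.2]
grip_width: 0.0004
grip_force: 0.0
```

```bash
python3 -m pendant '[[[0,1.5,0],0],[[-0.3,3.4,0],0],[[-0.3,3.4,0],0],[[-0.3,3.4,0],0],[[-0.3,3.4,0],0],[[-0.3,3.4,0],0],[[-0.3,3.4,0],0],[[-0.3,3.4,0],0],[[-0.3,3.4,0],0],[[-0.3,3.4,0],0],[[-0.3,3.4,0],0],[[-0.3,3.4,0],0],[[0,1.6,0],0],[[0,0,0],0],[[0,0,-3],0],[[0,0,-3],0],[[0,0,-2],0],[[0,0,0],0],[[0,0,0],0],[[0,0,0],0]]'
python3 - <<'E'
from h import *
snap('wrist','w3');snap('side','s3')
k=[.4572,.288,.057];e=ctrl.get_obs()['ee_pos'];print(e,px('s3',e),px('w3',k),px('s3',k))
cv2.imwrite('pics/c3.png',np.hstack([cv2.resize(cv2.imread('pics/w3.png'),(400,400)),cv2.resize(cv2.imread('pics/s3.png')[230:350,243:363],(400,400),interpolation=cv2.INTER_CUBIC)]))
E
```

```text
time_s: 8.1
ee_pos: [0.4575, 0.2877, 0.0866]
eef_rot: [-3.141, -0.001, 0.282]
force: [0.4, 1.7, 0.6]
grip_width: 0.0009
grip_force: 0.0
[0.4576573  0.28795376 0.08692802] [302.3 293.3] [316.3 227.7] [303.  306.8]
```

View pics/c3.png

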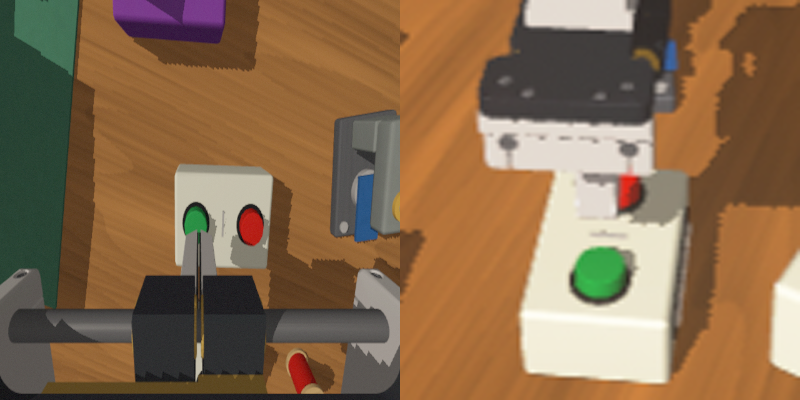

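Run:
```python
from h import *
for n,lo,hi in(('red',(0,130,70),(7,255,255)),('green',(45,90,50),(85,255,255))):
  for f,b in(('w3',(280,195,440,260)),('s3',(280,290,325,325)),('s0',(290,270,325,325))):
    i=cv2.cvtColor(cv2.imread(f'pics/{f}.png'),cv2.COLOR_BGR2HSV);x0,y0,x1,y1=b
    m=cv2.inRange(i,lo,hi)[y0:y1,x0:x1];n2,_,s,c=cv2.connectedComponentsWithStats(m)
    if n2<2: continue
    k=1+s[1:,4].argmax();u,v=c[k]+[x0,y0];print(n,f,s[k]+[x0,y0,0,0,0],u.round(1),v.round(1),at(f,u,v,.057))
```

```text
red w3 [ 383  208   39   38 1130] 401.6 226.6 [0.4748 0.2305 0.057 ]
red s3 [309 290   5   3  10] 310.4 290.7 [0.4601 0.2475 0.057 ]
red s0 [300 279  15  14 172] 307.3 285.6 [0.4702 0.2373 0.057 ]
green w3 [295 206  37  37 822] 312.5 220.7 [0.4614 0.292  0.057 ]
green s3 [295 304  16  16 203] 302.5 311.5 [0.4536 0.2982 0.057 ]
green s0 [295 304  16  16 204] 302.5 311.5 [0.4537 0.2982 0.057 ]
```

The wrist view puts the green button about 1–2 mm further in +x and +y, so I correct for that and press.

```bash
python3 -m pendant '[[[0.1,0.15,-1],0],[[0,0,-1],0],[[0,0,-0.5],0],[[0,0,-0.3],0],[[0,0,-0.2],0],[[0,0,-0.2],0],[[0,0,-0.2],0],[[0,0,-0.1],0],[[0,0,0],0],[[0,0,0],0]]'
```

```text
time_s: 9.03
ee_pos: [0.458, 0.2895, 0.0511]
eef_rot: [-3.141, -0.0, 0.283]
force: [-5.6, -1.3, 9.0]
grip_width: 0.0004
grip_force: 4.5
```

9 N at z = 51 mm means the button is on its hard stop. Now I withdraw.

```bash
python3 -m pendant '[[[0,0,0.2],0],[[0,0,0.3],0],[[0,0,0.4],0],[[0,0,1],0],[[0,0,2],0],[[0,0,3],0],[[0,0,3],0],[[0,0,3],0],[[0,0,2],0],[[0,0,0],0],[[0,0,0],0],[[0,0,0],0],[[0,0,0],0]]'
python3 - <<'E'
from h import *
snap('top','t4');snap('side','s4')
cv2.imwrite('pics/c4.png',np.hstack([cv2.resize(cv2.imread(f'pics/{n}.png')[150:350,240:440],(400,400),interpolation=cv2.INTER_CUBIC) for n in('s0','s4')]))
E
```

```text
time_s: 10.12
ee_pos: [0.4576, 0.2891, 0.1984]
eef_rot: [3.141, 0.002, 0.283]
force: [-0.4, -0.4, -0.0]
grip_width: 0.0003
grip_force: 0.0
```

View pics/c4.png

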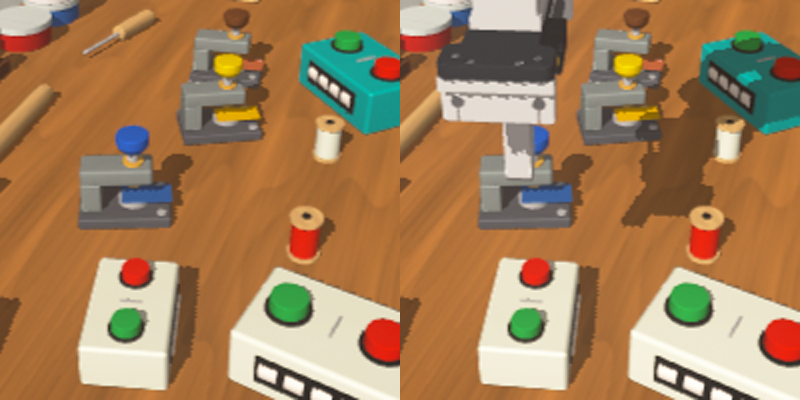

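Before and after match: nothing has shifted, and both the knob and the green button are back up.

```bash
python3 -c "
from station import ctrl
print(ctrl.hand_in())"
```

```text
the job is handed in; nothing more can be done
None
```

The job is handed in: the yellow knob was pressed about 13 mm, held for over a second and let right up, then the small white counter's green button was pressed to its stop and the arm withdrew, with nothing visibly shifted in the before/after pictures.

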